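# Load a control board into the spring-arm board holder

### The job

Mount the black control board with the finned heat sink in the board holder for repair: with the board's clipped corner draw the curved sprung arm back far enough for the board to go down clear of the fixed edges, set it flat on the base plate against the long fence and the end stop, green terminals facing the open side away from the fence, and let go so that the arm holds it there. Set it down gently and leave the other things on the bench where they are.

Things in the scene. Friction and masses are not known exactly. Their poses are not given: they have to be found in the camera images.
- control_board: Loose potted control board, about 0.22 kg, lying flat on the mat (surface 3 mm above the bench): a black tray 60 mm (its x) by 120 mm (its y) by 14 mm high, its four corners clipped at 45 degrees by 12 mm. A finned heat sink stands on its middle; all other parts on it (green terminals, blue capacitors, yellow relay) end 24 mm above the underside. Origin: centre of the underside, z up.
- heat_sink (a point): Centre of the top of the control board's finned aluminium heat sink, the handhold, 50 mm above the board's origin: 28 mm along the board's x, 40 mm along its y, from 14 to 50 mm above the underside.
- board_terminals (a point): Top centre of the strip of green screw terminals along one long side of the control board, at x = -23.5 mm, z = 24 mm in the board's frame: it shows the board's -x side.
- holder: Board holder, screwed down: dark steel base plate 12 mm thick, 120 mm (x, -65 to +55) by 216 mm (y, -130 to +86). Origin: on its underside, straight below the nest's centre; z up. Two fixed aluminium edges, long fence on the +x side and end stop on the +y side, stand 8 mm above the plate and are 10 mm thick. The -x side is open. The curved sprung arm is at the -y end.
- nest (a point): Centre of the place for the board, on the plate's top (12 mm above the holder's underside), axes as the holder's. A board fully home, terminals to -x, has its origin here and the same axes.
- fence (a point): Top middle of the long fence's inner face: x +30, y +10, z +8 mm from the nest. The face runs along y from -50 to +70 mm.
- end_stop (a point): Top middle of the end stop's inner face: x +5, y +60, z +8 mm from the nest. The face runs along x from -30 to +40 mm.
- spring_arm (a joint): Angle of the curved steel arm about its upright pivot, rad: 0 at rest (swung into the empty nest), about 0.30 when holding a board fully home, at most 0.9. It grows as the arm is drawn back, its tip moving towards -x and -y of the holder. A spring always drives it back to 0: 2.5 N at the roller at rest, 4 N at 0.3, 5 N at 0.55. It does not stay open by itself.
- roller (a point): Centre of the upright orange roller, 10 mm across, at the arm's tip, 2.5 to 18.5 mm above the plate (point at 10.5). From the nest it is at x -14, y -42 mm at rest and x -28, y -58 mm when bearing on the clipped (-x, -y) corner of a board that is home. Being taller than the fence and stop, it can be pushed back by a board carried just over them.
- pivot (a point): On the arm's pivot axis, x +30, y -95 mm from the nest, 10.5 mm above the plate. The arm is 18 mm high over the plate, the pivot post with its spring 28 mm.
- power_brick: Grey sealed power supply, 52 x 110 x 30 mm, no heat sink; bystander. Origin: centre of the underside, as for all those below.
- housing: Open turquoise plastic housing, 120 x 210 x 55 mm; bystander.
- screwdriver: Screwdriver with red handle, lying along its x, about 200 mm; bystander.
- hammer: Hammer with wooden handle, 270 mm, lying along its x; bystander.
- parts_tray: Blue tray of screws, 90 x 150 x 35 mm; bystander.
- brush_pot: Red pot, 68 mm across, 85 mm high, brushes up to 180 mm; bystander.
- whetstone: Grey whetstone on a dark wooden base, 65 x 150 x 38 mm; bystander.
There are look-alikes about, which are no part of the job. What is shaped like the control_board but orange or turquoise is not meant.

How it is judged:
By the outcome, as a careful person would: the job done as asked, in the order asked, and still so for the second after the job is handed in, with the robot touching nothing.
It also fails if it takes over 42 s, if anything falls off the work surface, if the arm or the gripper's body presses on something with over 40 N, if the wrist force passes 120 N, or if a joint passes its speed limit or range.

### The arm

A 6-joint arm with a two-finger parallel gripper is mounted at the origin on the work surface. World frame = base frame: x ahead of the robot, y to its left, z up, the work surface at z = 0. Lengths are in m, angles in rad, forces in N, time in s.
With the tool pointing down it reaches from about 0.3 to 0.875 m from the base axis. Payload 6.4 kg.
Tool frame: the origin (TCP) lies at the very end of the fingers, on their centre line; the grasp point (between the pads) lies 19 mm behind it (ctrl.hold_point_z is the distance from the TCP to the grasp point, in m); y points along the fingers, x is the direction in which the jaws open and shut, and the axes are right-handed (so a half turn about y gives the same grasp; the last joint's range is limited). The gripper opens to 85 mm and grips with 20 to 120 N. Pads are 22 mm wide; open, the fingers measure 114 mm over their backs; the gripper's body (76 mm by 85 mm) begins 54 mm behind the grasp point. The pads swing forward as they close: fully open they stand 13 mm farther back than shut.
Start: joints at [1.048, 0.181, 1.607, -0, 1.354, -0.206], TCP at [0.179, 0.546, 0.231] pointing down, gripper open.
Joint ranges: [-2.99, 2.99], [-0.89, 2.07], [0.3, 2.58], [-1.14, 4.28], [0, 2.63], [-3.12, 3.12]. Speed limits (rad/s): [2.57, 2.57, 3.01, 3.14, 3.14, 3.14].

### API

Orientations are given as a unit quaternion [w, x, y, z].
In Python, from bench import ctrl, imaging gives the robot as it stands.
- The arm moves only by the shell command python3 -m jog 'ROWS'. ROWS is JSON, a list of rows, each a list of 3 entries, a list of its own where there are three numbers: the shift along the tool's x, y, z in cm, then the turn, a rotation vector about the tool's x, y, z in rad, then the finger opening in cm, from 0 to 8.54. A call has 1 to 12 rows; each row shifts and turns the pose as measured when the row begins, along the tool's axes as they then stand; what a row does not reach is not made up. A row lasts 1/12 s, in which the tool goes at most 41.7 mm and 7.16 degrees, less where a joint would pass 70% of its speed; a pose out of reach is approached as far as the arm can. A call is refused whole if a number of a shift passes 4.17 or a number of a turn 0.125, either way. A call with a gripper value outside its range is refused whole. The fingers move at their own pace and stop on an object; the grip force is fixed at half the most. Time passes only in rows, so rows that do not move let the fingers close. It gives the time, the measured TCP pose, the force and the opening at its end, in the units of the state.
- ctrl.get_obs(): the state, without advancing time (a new reading comes with each control period).
- imaging.camera(name): name is "side" or "top" or "wrist"; returns a dict with "frame" (480x640x3 uint8, red, green, blue), "depth" (480x640 float32, m along the optical axis (not along the pixel's ray), 0 where there is no reading), "K" (3x3 intrinsics, pixels), "R" (3x3) and "t" (3): a world point X has camera coordinates R X + t. Camera axes: x right, y down, z forward; pixel columns grow to the right and rows downward; lengths in m; the calibration is good to about 2 mm. A picture is of the moment at which its call begins.
- ctrl.hand_in(): hands the job in, once; it reports no verdict.
The state is a dict: "time_s": time; "q": joint angles; "dq": joint speeds; "joint_efforts": joint torques, N m; "eef_pos": TCP position; "eef_rot": TCP orientation; "wrist_force": force on the tool from outside, world axes, zero at the start; "torque": the same for the moment, N m; "opening": opening from 0.0 (shut) to 1.0 (fully open).
Only numpy, scipy, OpenCV 4.12 (cv2) and the standard library are available. Lean on these libraries where they do the work, as an engineer would, in place of code of your own. Each camera call takes 0.05 s, during which the arm holds its last target. There are 200 camera calls.

## Working session

There is one attempt and no reset: what is moved stays moved. The work goes in short steps, Python scripts to look and compute and a shell command to move; the robot and the scene stay as the last step left them, time stands still between calls to the robot, and variables do not carry over. Pictures are saved under pics/ and viewed, about 8 in all and at most 12, crops included, and the job is handed in when it is done.

```bash
mkdir -p pics; ls; python3 - <<'E'
from bench import ctrl, imaging
import cv2,numpy as np
for n in ("top","side"):
    c=imaging.camera(n); cv2.imwrite(f"pics/{n}0.png",c["frame"][:,:,::-1]); np.savez(f"{n}0.npz",**c)
    print(n,c["K"].tolist(),c["R"].round(3).tolist(),c["t"].round(3).tolist())
print(ctrl.get_obs(),ctrl.hold_point_z)
E
```

```text
pics
top [[574.8641630216872, 0.0, 323.54395147604134], [0.0, 574.8641630216872, 233.8716139263077], [0.0, 0.0, 1.0]] [[-0.015, -1.0, 0.003], [-0.988, 0.014, -0.153], [0.153, -0.005, -0.988]] [0.078, 0.536, 1.445]
side [[464.4390930615725, 0.0, 322.46700484766626], [0.0, 464.4390930615725, 242.5414797133708], [0.0, 0.0, 1.0]] [[0.978, -0.208, 0.022], [-0.124, -0.664, -0.737], [0.168, 0.718, -0.675]] [-0.499, 0.166, 1.06]
{'time_s': 0.1, 'q': array([ 1.04771180e+00,  1.81475000e-01,  1.60790200e+00, -1.19518703e-05,
        1.35380316e+00, -2.06309920e-01]), 'dq': array([-0.00122568, -0.00019764, -0.0013048 , -0.00095177,  0.00060399,
       -0.00142732]), 'joint_efforts': array([-1.81935047e-05, -4.45880735e+01, -3.52232730e+01, -3.15537454e-04,
        4.35317896e-03,  7.86433702e-06]), 'eef_pos': array([0.17885381, 0.54595474, 0.23047251]), 'eef_rot': array([-0.57237071,  0.57283669,  0.41436848, -0.41538977]), 'wrist_force': array([-0.43165157,  0.05161785,  0.16675081]), 'torque': array([ 0.01705564,  0.01638542, -0.02358137]), 'opening': 1.0031163282724052} 0.0187
```

View pics/top0.png

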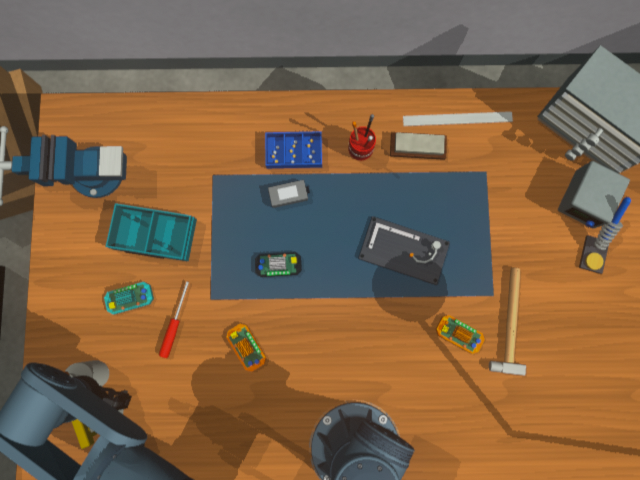

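```bash
python3 - <<'E'
import cv2,numpy as np
c=np.load("top0.npz"); f=c["frame"][:,:,::-1]
a=cv2.resize(f[235:295,235:325],None,fx=8,fy=8,interpolation=cv2.INTER_CUBIC)[:, :720]
b=cv2.resize(f[205:290,345:460],None,fx=6.2,fy=6.2,interpolation=cv2.INTER_CUBIC)
a=cv2.resize(a,(400,267)); b=cv2.resize(b,(400,296))
cv2.imwrite("pics/crop1.png",np.hstack([cv2.resize(f[240:290,245:315],(400,286),interpolation=cv2.INTER_CUBIC),cv2.resize(f[210:287,352:460],(400,286),interpolation=cv2.INTER_CUBIC)]))
# heights
K,R,t,d=c["K"],c["R"],c["t"],c["depth"]
v,u=np.mgrid[:480,:640]
P=np.stack([(u-K[0,2])/K[0,0]*d,(v-K[1,2])/K[1,1]*d,d],-1)
W=(P-t)@R
def rep(name,box,lo,hi):
    v0,v1,u0,u1=box; w=W[v0:v1,u0:u1].reshape(-1,3); m=(w[:,2]>lo)&(w[:,2]<hi); p=w[m]
    r=cv2.minAreaRect((p[:,:2]*1000).astype(np.float32)); print(name,m.sum(),p.mean(0).round(4),r)
print("mat z",np.median(W[200:230,230:260,2]))
rep("board",(235,295,235,325),.011,.06)
rep("boardrim",(235,295,235,325),.011,.022)
rep("sink",(235,295,235,325),.046,.06)
rep("holder",(205,290,345,460),.010,.05)
rep("plate",(205,290,345,460),.012,.018)
rep("fence",(205,290,345,410),.0205,.026)
rep("arm",(205,290,395,460),.03,.06)
E
```

```text
mat z 0.0019337657325939213
board 1009 [0.4632 0.1903 0.0242] ((461.0958251953125, 188.0342559814453), (146.05703735351562, 217.75885009765625), 6.551360607147217)
boardrim 634 [0.4651 0.191  0.0168] ((461.0958251953125, 188.0342559814453), (146.05703735351562, 217.75885009765625), 6.551360607147217)
sink 123 [0.4642 0.1906 0.0522] ((463.6622314453125, 190.8419647216797), (28.07276153564453, 38.841583251953125), 0.25440263748168945)
holder 3474 [ 0.4973 -0.1395  0.0162] ((506.4772644042969, -137.47079467773438), (303.67510986328125, 220.6064453125), 89.11705780029297)
plate 2119 [ 0.4947 -0.139   0.0149] ((506.49151611328125, -133.32736206054688), (291.9030456542969, 181.2339630126953), 84.85249328613281)
fence 186 [ 0.5283 -0.0951  0.0224] ((506.9224853515625, -100.02438354492188), (132.3814697265625, 112.69373321533203), 73.67472839355469)
arm 103 [ 0.4895 -0.2025  0.0375] ((483.60028076171875, -195.14898681640625), (37.364295959472656, 81.97804260253906), 24.430925369262695)
```

View pics/crop1.png

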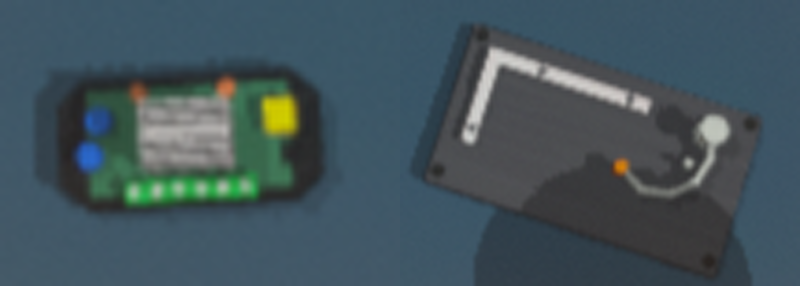

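View pics/side0.png

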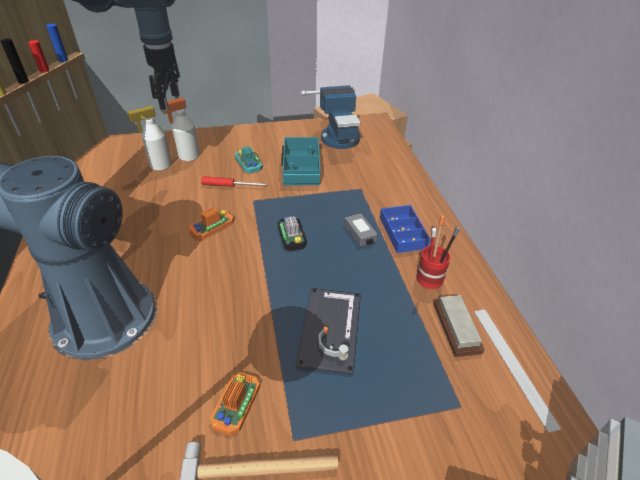

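```bash
cat > h.py <<'E'
from bench import ctrl, imaging
import cv2,numpy as np
from scipy.spatial.transform import Rotation as Ro
def pose():
    o=ctrl.get_obs(); q=o["eef_rot"]; return o,np.array(o["eef_pos"]),Ro.from_quat(np.r_[q[1:],q[0]]).as_matrix()
def go(target,jawdeg=None):
    """print shift (cm, tool axes, after the turn) and the turn to bring tool down-pointing with jaw x at jawdeg (mod 180)"""
    o,p,R=pose(); jx=np.degrees(np.arctan2(R[1,0],R[0,0]))
    print("t",round(o["time_s"],2),"tcp",p.round(4),"jaw",round(jx,2),"tilt ydir",R[:,1].round(4),"F",o["wrist_force"].round(1),"M",o["torque"].round(2),"open",round(o["opening"],3),"q6",o["q"][5].round(2))
    if jawdeg is None: jawdeg=jx
    d=(jawdeg-jx+90)%180-90; a=np.radians(jx+d)
    T=np.array([[np.cos(a),0,np.sin(a)*-1],[np.sin(a),0,np.cos(a)],[0,-1,0]])
    T[:,2]=np.cross(T[:,0],T[:,1])
    print("turn rotvec",Ro.from_matrix(R.T@T).as_rotvec().round(4),"shift cm",(100*T.T@(np.array(target)-p)).round(2))
def back(c,px,z):
    px=np.atleast_2d(px).astype(float); K,R,t=c["K"],c["R"],c["t"]
    r=np.c_[(px[:,0]-K[0,2])/K[0,0],(px[:,1]-K[1,2])/K[1,1],np.ones(len(px))]@R
    C=-R.T@t; return C+r*((z-C[2])/r[:,2])[:,None]
E
python3 - <<'E'
from h import *
c=np.load("top0.npz")
cr=np.array([[472,25],[760,118],[718,275],[428,182]],float)
W=back(c,np.c_[352+(cr[:,0]-400)/3.704-.3,210+cr[:,1]/3.714-.3],.015)
print(W.round(4)); e=np.linalg.norm(np.roll(W,-1,0)-W,axis=1); print(e.round(4))
y=(W[0]-W[1])+(W[3]-W[2]); y/=np.linalg.norm(y); print("y dir deg",np.degrees(np.arctan2(y[1],y[0])))
x=np.array([y[1],-y[0],0]); o=W.mean(0)+x*.005+y*.022; print("nest",o)
# roller, pivot
for n,p,z in(("roller",(621,167),.0335),("pivot",(714,129),.043)):
    w=back(c,[[352+(p[0]-400)/3.704-.3,210+p[1]/3.714-.3]],z)[0]; print(n,(w-o)@x,(w-o)@y)
b=np.array([[66,205],[92,210],[300,200],[322,175],[318,95],[290,70]])
go([.464,.191,.2],0)
E
```

```text
[[ 0.5859 -0.0567  0.015 ]
 [ 0.5161 -0.2592  0.015 ]
 [ 0.4057 -0.2244  0.015 ]
 [ 0.474  -0.0226  0.015 ]]
[0.2142 0.1158 0.2131 0.117 ]
y dir deg 71.15107292933607
nest [ 0.50727918 -0.12152041  0.015     ]
roller -0.014072481231371156 -0.04157187898216225
pivot 0.029842342734786392 -0.09442173521277457
t 0.1 tcp [0.1789 0.546  0.2305] jaw 71.85 tilt ydir [-8.0e-04 -1.4e-03 -1.0e+00] F [-0.4  0.1  0.2] M [ 0.02  0.02 -0.02] open 1.003 q6 -0.21
turn rotvec [ 7.000e-04  1.254e+00 -1.500e-03] shift cm [ 28.51   3.05 -35.5 ]
```

```bash
python3 -m jog '[[[0,0,0],[0,0.125,0],8.5],[[0,0,0],[0,0.125,0],8.5],[[0,0,0],[0,0.125,0],8.5],[[0,0,0],[0,0.125,0],8.5],[[0,0,0],[0,0.125,0],8.5],[[0,0,0],[0,0.125,0],8.5],[[0,0,0],[0,0.125,0],8.5],[[0,0,0],[0,0.125,0],8.5],[[0,0,0],[0,0.125,0],8.5],[[0,0,0],[0,0.125,0],8.5],[[2,0.2,-2.5],[0,0,0],8.5],[[2,0.2,-2.5],[0,0,0],8.5]]' && python3 -m jog '[[[2.3,0.2,-2.9],[0,0,0],8.5],[[2.3,0.2,-2.9],[0,0,0],8.5],[[2.3,0.2,-2.9],[0,0,0],8.5],[[2.3,0.2,-2.9],[0,0,0],8.5],[[2.3,0.2,-2.9],[0,0,0],8.5],[[2.3,0.2,-2.9],[0,0,0],8.5],[[2.3,0.2,-2.9],[0,0,0],8.5],[[2.3,0.2,-2.9],[0,0,0],8.5],[[2.3,0.2,-2.9],[0,0,0],8.5],[[2.3,0.2,-2.9],[0,0,0],8.5],[[0,0,0],[0,0,0],8.5]]' && python3 - <<'E'
from h import *
go([.464,.191,.2],0)
c=imaging.camera("wrist"); np.savez("w1.npz",**c); cv2.imwrite("pics/w1.png",c["frame"][:,:,::-1])
E
```

```text
time_s: 1.1
eef_pos: [0.2143, 0.4944, 0.2203]
eef_rot: [-0.704, 0.71, -0.004, -0.001]
wrist_force: [0.3, 0.1, 0.5]
opening: 0.996
time_s: 2.02
eef_pos: [0.4506, 0.1848, 0.1969]
eef_rot: [-0.702, 0.712, -0.005, -0.003]
wrist_force: [0.3, -0.7, 0.9]
opening: 0.996
t 2.02 tcp [0.4506 0.1848 0.1969] jaw -0.17 tilt ydir [-0.0101 -0.0132 -0.9999] F [ 0.3 -0.7  0.9] M [-0.   -0.03  0.03] open 0.996 q6 0.16
turn rotvec [ 0.0132 -0.003  -0.0101] shift cm [ 1.34 -0.31  0.62]
```

View pics/w1.png

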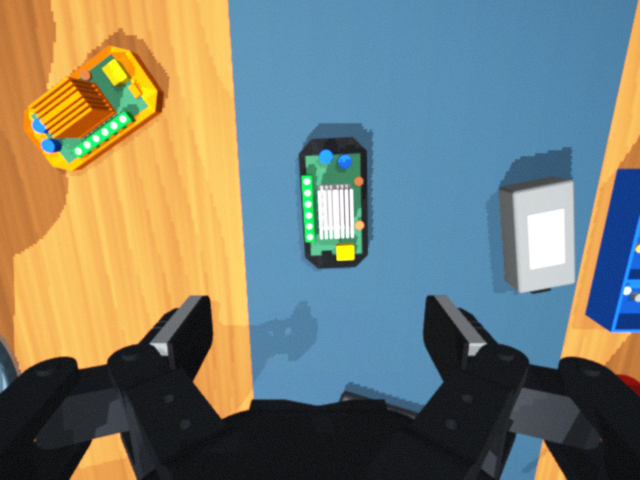

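```bash
python3 - <<'E'
from h import *
c=np.load("w1.npz"); K,R,t,d=c["K"],c["R"],c["t"],c["depth"]
v,u=np.mgrid[:480,:640]
W=(np.stack([(u-K[0,2])/K[0,0]*d,(v-K[1,2])/K[1,1]*d,d],-1)-t)@R
S=W[125:285,280:385].reshape(-1,3)
print("mat",np.median(W[120:280,260:290,2]))
for n,lo,hi in(("all",.011,.07),("sink",.044,.07)):
    p=S[(S[:,2]>lo)&(S[:,2]<hi)]; print(n,len(p),np.median(p[:,2]).round(4),cv2.minAreaRect((p[:,:2]*1000).astype(np.float32)))
    q=p[:,:2]-p[:,:2].mean(0); w,V=np.linalg.eigh(q.T@q); a=V[:,1]*np.sign(V[1,1]); print(" mean",p[:,:2].mean(0).round(4)," y dir",np.degrees(np.arctan2(a[1],a[0])).round(2))
go([.464,.191,.1],0)
E
```

```text
mat 0.002253271683678595
all 8188 0.0175 ((464.7657470703125, 192.44940185546875), (60.21220016479492, 120.40509033203125), 2.6899216175079346)
 mean [0.4643 0.1971]  y dir 92.7
sink 1009 0.0521 ((464.6972961425781, 192.61233520507812), (27.408845901489258, 40.3395881652832), 2.731175661087036)
 mean [0.4653 0.1937]  y dir 93.21
t 2.07 tcp [0.4489 0.1866 0.1968] jaw -0.17 tilt ydir [-0.0119 -0.0119 -0.9999] F [-1.   0.6 -0.7] M [ 0.   -0.    0.01] open 1.0 q6 0.16
turn rotvec [ 0.0119 -0.0029 -0.0119] shift cm [1.51 9.68 0.44]
```

```bash
python3 -m jog '[[[0,0,0],[0.012,-0.05,-0.012],6],[[0.8,2.4,0.3],[0,0,0],6],[[0.8,2.4,0.3],[0,0,0],6],[[0,2.4,0],[0,0,0],6],[[0,2.4,0],[0,0,0],6],[[0,0,0],[0,0,0],6],[[0,0,0],[0,0,0],6]]' && python3 -c "
from h import *
go([.4647,.1925,.029],2.7)"
```

```text
time_s: 2.65
eef_pos: [0.4622, 0.1981, 0.0981]
eef_rot: [0.708, -0.706, -0.017, 0.018]
wrist_force: [0.3, 0.6, 0.9]
opening: 0.7
t 2.65 tcp [0.4622 0.1981 0.0981] jaw 2.85 tilt ydir [-6.0e-04  3.5e-03 -1.0e+00] F [0.3 0.6 0.9] M [-0.01  0.01  0.02] open 0.7 q6 0.11
turn rotvec [-0.0035  0.0027 -0.0004] shift cm [ 0.22  6.91 -0.57]
```

```bash
python3 -m jog '[[[0.2,1,-0.5],[-0.003,0.003,0],6],[[0,1.5,0],[0,0,0],6],[[0,1.5,0],[0,0,0],6],[[0,1,0],[0,0,0],6],[[0,0,0],[0,0,0],6],[[0,0,0],[0,0,0],6]]' && python3 -c "
from h import *
go([.4647,.1925,.029],2.7)"
```

```text
time_s: 3.15
eef_pos: [0.468, 0.1952, 0.0516]
eef_rot: [0.707, -0.706, -0.021, 0.014]
wrist_force: [-0.6, 0.6, 0.5]
opening: 0.706
t 3.15 tcp [0.468  0.1952 0.0516] jaw 2.85 tilt ydir [ 0.0089  0.0014 -1.    ] F [-0.6  0.6  0.5] M [0.02 0.02 0.05] open 0.706 q6 0.11
turn rotvec [-0.001   0.0026  0.0089] shift cm [-0.34  2.26 -0.25]
```

```bash
python3 -m jog '[[[-0.3,0.8,-0.25],[0,0.003,0.009],6],[[0,0.7,0],[0,0,0],6],[[0,0,0],[0,0,0],6]]' && python3 -c "
from h import *
go([.4647,.1925,.029],2.7)
for i in range(3):
  imaging.camera('wrist'); go([.4647,.1925,.029],2.7)"
```

```text
time_s: 3.4
eef_pos: [0.4668, 0.1927, 0.0378]
eef_rot: [0.707, -0.706, -0.018, 0.015]
wrist_force: [-0.5, -0.0, -0.6]
opening: 0.698
t 3.4 tcp [0.4668 0.1927 0.0378] jaw 2.67 tilt ydir [ 0.0034  0.0016 -1.    ] F [-0.5 -0.  -0.6] M [0.05 0.02 0.01] open 0.698 q6 0.11
turn rotvec [-0.0014 -0.0005  0.0035] shift cm [-0.22  0.88 -0.01]
t 3.45 tcp [0.4671 0.1927 0.0382] jaw 2.67 tilt ydir [ 0.0037  0.0016 -1.    ] F [-0.7  0.2  0.6] M [-0.02  0.   -0.02] open 0.702 q6 0.11
turn rotvec [-0.0015 -0.0004  0.0038] shift cm [-0.24  0.92 -0.01]
t 3.5 tcp [0.4672 0.1928 0.0385] jaw 2.68 tilt ydir [ 0.0041  0.0017 -1.    ] F [ 0.5 -0.3 -0.1] M [ 0.02 -0.01 -0.02] open 0.702 q6 0.11
turn rotvec [-0.0015 -0.0004  0.0041] shift cm [-0.26  0.95 -0.02]
t 3.55 tcp [0.4674 0.1929 0.0387] jaw 2.68 tilt ydir [ 0.0044  0.0018 -1.    ] F [ 0.3 -0.4 -0.7] M [ 0.02 -0.    0.01] open 0.698 q6 0.11
turn rotvec [-0.0015 -0.0003  0.0045] shift cm [-0.27  0.97 -0.02]
```

```bash
python3 -m jog '[[[-0.25,0.5,0],[0,0,0.004],6],[[0,0.4,0],[0,0,0],6],[[0,0,0],[0,0,0],6]]' && python3 -c "
from h import *
go([.4647,.1925,.029],2.7)"
```

```text
time_s: 3.8
eef_pos: [0.4655, 0.1929, 0.0298]
eef_rot: [0.708, -0.706, -0.017, 0.016]
wrist_force: [0.4, 1.1, -0.8]
opening: 0.703
t 3.8 tcp [0.4655 0.1929 0.0298] jaw 2.68 tilt ydir [ 0.002   0.0019 -1.    ] F [ 0.4  1.1 -0.8] M [0.02 0.01 0.02] open 0.703 q6 0.11
turn rotvec [-0.0018 -0.0003  0.0021] shift cm [-0.08  0.08 -0.04]
```

```bash
python3 -m jog '[[[-0.08,0.05,0],[-0.002,0,0.002],4],[[0,0,0],[0,0,0],2],[[0,0,0],[0,0,0],2],[[0,0,0],[0,0,0],2],[[0,0,0],[0,0,0],2],[[0,0,0],[0,0,0],2]]' && python3 -c "
from h import *
go([.4647,.1925,.029],2.7)"
```

```text
time_s: 4.3
eef_pos: [0.4644, 0.1929, 0.0291]
eef_rot: [-0.707, 0.707, 0.016, -0.017]
wrist_force: [0.0, -0.1, -0.0]
opening: 0.312
t 4.3 tcp [0.4644 0.1929 0.0291] jaw 2.7 tilt ydir [-8.e-04 -7.e-04 -1.e+00] F [ 0.  -0.1 -0. ] M [ 0.06 -0.   -0.02] open 0.312 q6 0.11
turn rotvec [ 0.0006  0.     -0.0008] shift cm [ 0.03  0.01 -0.04]
```

```bash
python3 -m jog '[[[0,-1,0],[0,0,0],1],[[0,-2,0],[0,0,0],1],[[0,-2,0],[0,0,0],1],[[0,-2,0],[0,0,0],1],[[0,0,0],[0,0.125,0],1],[[0,0,0],[0,0.125,0],1],[[0,0,0],[0,0.125,0],1],[[0,0,0],[0,0,0],1]]' && python3 -c "
from h import *
go([.5336,-.1062,.10],-18.85)"
```

```text
time_s: 4.97
eef_pos: [0.4623, 0.1928, 0.1052]
eef_rot: [-0.696, 0.698, -0.12, 0.117]
wrist_force: [0.1, 0.4, -2.1]
opening: 0.316
t 4.97 tcp [0.4623 0.1928 0.1052] jaw -19.36 tilt ydir [-0.0043 -0.001  -1.    ] F [ 0.1  0.4 -2.1] M [-0.02 -0.02  0.01] open 0.316 q6 0.5
turn rotvec [ 0.0024 -0.0088 -0.0038] shift cm [ 16.41   0.52 -25.99]
```

```bash
python3 -m jog '[[[0.6,0,-1],[0.002,-0.009,-0.004],1],[[1.2,0,-1.9],[0,0,0],1],[[1.6,0,-2.5],[0,0,0],1],[[1.6,0,-2.5],[0,0,0],1],[[1.6,0,-2.5],[0,0,0],1],[[1.6,0,-2.5],[0,0,0],1],[[1.6,0,-2.5],[0,0,0],1],[[1.6,0,-2.5],[0,0,0],1],[[1.6,0,-2.5],[0,0,0],1],[[1.6,0,-2.5],[0,0,0],1],[[1.2,0,-1.9],[0,0,0],1],[[0.6,0,-1],[0,0,0],1]]' && python3 -m jog '[[[0,0,0],[0,0,0],1],[[0,0,0],[0,0,0],1]]' && python3 - <<'E'
from h import *
go([.5336,-.1062,.10],-18.85)
c=imaging.camera("wrist"); np.savez("w2.npz",**c); cv2.imwrite("pics/w2.png",c["frame"][:,:,::-1])
E
```

```text
time_s: 5.97
eef_pos: [0.5411, -0.1122, 0.1077]
eef_rot: [0.701, -0.7, 0.096, -0.095]
wrist_force: [0.5, 0.4, -2.2]
opening: 0.317
time_s: 6.13
eef_pos: [0.5412, -0.1146, 0.1078]
eef_rot: [0.701, -0.7, 0.096, -0.094]
wrist_force: [0.1, 0.6, -2.2]
opening: 0.318
t 6.13 tcp [ 0.5412 -0.1146  0.1078] jaw -15.49 tilt ydir [-0.0023  0.0015 -1.    ] F [ 0.1  0.6 -2.2] M [ 0.03 -0.03  0.03] open 0.318 q6 -0.15
turn rotvec [-0.0007  0.0587 -0.0026] shift cm [-0.99  0.78  0.55]
```

View pics/w2.png

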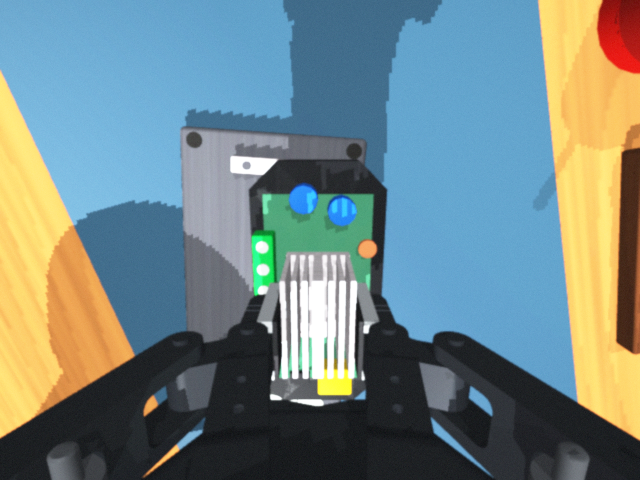

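```bash
python3 - <<'E'
from h import *
c=np.load("w2.npz"); K,R,t,d=c["K"],c["R"],c["t"],c["depth"]
v,u=np.mgrid[:480,:640]
W=(np.stack([(u-K[0,2])/K[0,0]*d,(v-K[1,2])/K[1,1]*d,d],-1)-t)@R
o,p,T=pose(); 
L=(W-p)@T  # tool coords
s=np.array([1,1,1]); 
m=(L[...,1]>.005)&(L[...,1]<.02)&(v<285)&(u>230)&(u<400)
q=L[m]*1000; print("tray med y(tool, below tip)",np.median(q[:,1]))
print("sign of tool z vs cam up: ",np.median(L[165:180,280:360,2]))
zf=q[:,2][np.argmax(np.abs(q[:,2]))]; print("far end z",np.percentile(q[:,2],[0.5,99.5]),"x range",np.percentile(q[:,0],[.5,99.5]))
# side edges by row
xs=[]
for r in range(195,250,5):
    rr=(L[r,:,1]>.005)&(L[r,:,1]<.03)&(u[r]>230)&(u[r]<400); a=L[r][rr]*1000
    if len(a)>5: xs.append((a[:,2].mean(),a[:,0].min(),a[:,0].max()))
print(np.array(xs).round(1))
A=q[(q[:,1]>10)]; C=np.c_[A[:,0],A[:,2],np.ones(len(A))]
top=np.abs(q[:,1]-np.median(q[:,1]))<2
# plate edges: z~.015 vs .003
P=(W[...,2]>.009)&(W[...,2]<.018)
pts=[W[r,np.argmax(P[r,150:260])+150,:2] for r in range(150,300,5) if P[r,150:260].any()]
pts=np.array(pts); a=np.polyfit(pts[:,1],pts[:,0],1); print("left edge dir deg",90-np.degrees(np.arctan(a[0])),"n",len(pts), "res",np.std(pts[:,0]-np.polyval(a,pts[:,1])))
N=np.array([.5073,-.1215]); th=np.radians(-18.85); ex=np.array([np.cos(th),np.sin(th)]); ey=np.array([-ex[1],ex[0]])
print("left edge x in nest (exp -65)",((pts-N)@ex*1000).round(1)[::4])
pt=np.array([W[np.argmax(P[100:200,k])+100,k,:2] for k in range(200,350,10)])
print("far edge y (exp 86)",((pt-N)@ey*1000).round(1),"x",((pt-N)@ex*1000).round(0))
E
```

```text
tray med y(tool, below tip) 12.223720176290847
sign of tool z vs cam up:  0.05465729547402889
far end z [ 4.61876626 59.42048072] x range [-28.9687908   30.40429435]
[[ 44.9 -29.   30.6]
 [ 42.7 -29.3  30.7]
 [ 40.5 -29.4  30.1]
 [ 38.3 -29.   30.3]
 [ 36.1 -29.1  30.7]
 [ 33.8 -29.2  30.4]
 [ 31.6 -29.1  30.5]
 [ 29.3 -28.9  30.4]
 [ 27.  -29.1  30.7]
 [ 24.7 -29.2  30.5]
 [ 22.5 -29.2  30.4]]
left edge dir deg 70.59405290019765 n 30 res 0.00044088190340726513
left edge x in nest (exp -65) [-61.1 -60.8 -61.3 -61.4 -62.4 -62.  -61.7 -62.5]
far edge y (exp 86) [89.3 89.  88.8 89.2 88.9 88.7 89.1 88.8 88.6 88.4 88.8 88.5 88.3 88.7
 88.5] x [-49. -43. -36. -30. -24. -17. -11.  -4.   2.   8.  15.  21.  28.  34.
  40.]
```

```bash
cat >> h.py <<'E'
def nest(dx,dy,N=(.510,-.1203),yaw=-19.2,off=(.7,-.6)):
    """TCP xy for board origin at (dx,dy) mm from the nest"""
    a=np.radians(yaw); M=np.array([[np.cos(a),-np.sin(a)],[np.sin(a),np.cos(a)]])
    return np.array(N)+M@(np.array([dx-off[0],dy-off[1]])/1000)
def where(N=(.510,-.1203),yaw=-19.2,off=(.7,-.6)):
    o,p,R=pose(); a=np.radians(yaw); M=np.array([[np.cos(a),-np.sin(a)],[np.sin(a),np.cos(a)]])
    print("board at nest mm",(1000*M.T@(p[:2]-np.array(N))+off).round(1),"z over plate",round(1000*(p[2]-.026-.015),1),"F nest",(M.T@o["wrist_force"][:2]).round(1),o["wrist_force"][2].round(1))
E
python3 -m jog '[[[-0.4,1,0.5],[0,0.065,-0.002],1],[[-0.4,1,0.5],[0,0,0],1],[[0,0.6,0],[0,0,0],1],[[0,0,0],[0,0,0],1],[[0,0,0],[0,0,0],1],[[0,0,0],[0,0,0],1],[[0,0,0],[0,0,0],1]]' && python3 - <<'E'
from h import *
go([*nest(20,23),.08],-19.2);where()
c=imaging.camera("wrist"); np.savez("w3.npz",**c); cv2.imwrite("pics/w3.png",c["frame"][:,:,::-1])
E
```

```text
time_s: 6.77
eef_pos: [0.5345, -0.0949, 0.0802]
eef_rot: [0.699, -0.697, 0.114, -0.112]
wrist_force: [0.4, 0.2, -2.6]
opening: 0.319
t 6.77 tcp [ 0.5345 -0.0949  0.0802] jaw -18.37 tilt ydir [-0.0032  0.003  -1.    ] F [ 0.4  0.2 -2.6] M [ 0.   -0.03 -0.06] open 0.319 q6 -0.08
turn rotvec [-0.0018  0.0145 -0.004 ] shift cm [ 0.45  0.02 -0.84]
board at nest mm [15.5 31.4] z over plate 39.2 F nest [0.3 0.3] -2.6
```

View pics/w3.png

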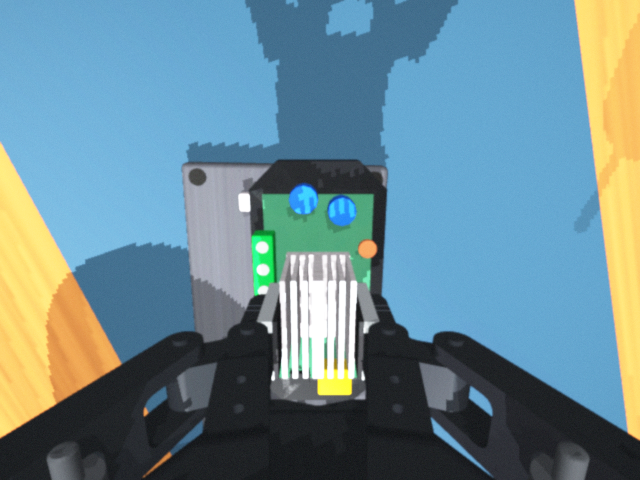

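```bash
python3 - <<'E'
from h import *
c=dict(np.load("w3.npz")); g=cv2.cvtColor(c["frame"],cv2.COLOR_RGB2GRAY).astype(float)
N=np.array([.510,-.1203]); a=np.radians(-19.2); M=np.array([[np.cos(a),-np.sin(a)],[np.sin(a),np.cos(a)]])
f=lambda px,z:(1000*(back(c,px,z)[:,:2]-N)@M).round(1)
# left edge: top of plate; strongest gradient in colour (blue-minus-red drops)
br=c["frame"][...,2].astype(float)-c["frame"][...,0]; br=cv2.GaussianBlur(br,(3,3),0)
L=np.array([[150+np.argmin(np.diff(br[r,150:215]))+.5,r] for r in range(180,330,8)]); print("left px",L[:,0].tolist()); e=f(L,.015);print("left x,y",e[::3].tolist())
k=np.polyfit(e[:,1],e[:,0],1);print("left edge yaw err deg (ey dir rel)",-np.degrees(np.arctan(k[0])))
T=np.array([[x,140+np.argmin(np.diff(br[140:185,x]))+.5] for x in range(190,275,8)]); print("top px",T[:,1].tolist()); print("top",f(T,.015).tolist())
print("stop end z23: outer-left, inner-left",f([[238,193],[239,212]],.023).tolist(), "expect (-30,70),(-30,60)")
r=g[203,225:262];print(r.astype(int));print(g[182:222,244].astype(int))
E
```

```text
left px [182.5, 182.5, 183.5, 184.5, 184.5, 185.5, 186.5, 186.5, 187.5, 187.5, 188.5, 189.5, 190.5, 190.5, 191.5, 192.5, 192.5, 193.5, 193.5]
left x,y [[-63.4, 77.0], [-63.4, 63.0], [-63.4, 48.6], [-64.0, 33.5], [-63.4, 17.9], [-63.4, 1.8], [-64.1, -15.1]]
left edge yaw err deg (ey dir rel) -0.1582827908137489
top px [161.5, 161.5, 161.5, 161.5, 161.5, 162.5, 162.5, 162.5, 162.5, 162.5, 162.5]
top [[-58.2, 87.5], [-53.6, 87.6], [-49.1, 87.7], [-44.5, 87.7], [-40.0, 87.8], [-35.5, 87.3], [-30.9, 87.4], [-26.4, 87.4], [-21.8, 87.5], [-17.2, 87.6], [-12.7, 87.7]]
stop end z23: outer-left, inner-left [[-29.9, 71.1], [-29.8, 60.4]] expect (-30,70),(-30,60)
[162 163 166 171 168 168 166 166 167 169 169 165 169 204 251 255 255 255
 255 255 255 255 255 255 248 142  73  64  65  62  64  66  63  65  65  64
  79]
[112 114 114 113 117 122 126 125 117 128 164 216 253 255 255 255 255 255
 255 255 255 255 255 255 255 255 255 255 255 229 159 143 146 146 149 162
 164 167 170 169]
```

```bash
python3 -m jog '[[[0.45,0,-0.8],[-0.002,0.014,-0.004],1],[[0,0.8,0],[0,0,0],1],[[0,0.8,0],[0,0,0],1],[[0,0.5,0],[0,0,0],1],[[0,0,0],[0,0,0],1],[[0,0,0],[0,0,0],1]]' && python3 -c "
from h import *
go([*nest(20,23),.053],-19.2);where()"
```

```text
time_s: 7.32
eef_pos: [0.5375, -0.1065, 0.0578]
eef_rot: [-0.697, 0.698, -0.118, 0.12]
wrist_force: [-0.4, 0.7, -2.2]
opening: 0.315
t 7.32 tcp [ 0.5375 -0.1065  0.0578] jaw -19.32 tilt ydir [ 0.0025 -0.0018 -1.    ] F [-0.4  0.7 -2.2] M [-0.03  0.02 -0.02] open 0.315 q6 -0.07
turn rotvec [ 0.0008 -0.0021  0.003 ] shift cm [-0.21  0.48  0.16]
board at nest mm [22.1 21.4] z over plate 16.8 F nest [-0.6  0.5] -2.2
```

```bash
python3 -m jog '[[[-0.2,0.45,0.15],[0,-0.002,0.003],1],[[0,0,0],[0,0,0],1],[[0,0,0],[0,0,0],1]]' && python3 -c "
from h import *
go([*nest(20,23),.053],-19.2);where()
imaging.camera('wrist');where()
imaging.camera('wrist');where()"
```

```text
time_s: 7.57
eef_pos: [0.5356, -0.1041, 0.0524]
eef_rot: [-0.697, 0.697, -0.118, 0.117]
wrist_force: [0.0, 0.2, -1.5]
opening: 0.316
t 7.57 tcp [ 0.5356 -0.1041  0.0524] jaw -19.2 tilt ydir [-1.5e-03 -1.0e-04 -1.0e+00] F [ 0.   0.2 -1.5] M [-0.03  0.    0.01] open 0.316 q6 -0.07
turn rotvec [ 0.0006 -0.     -0.0014] shift cm [ 0.04 -0.06 -0.01]
board at nest mm [19.6 23.1] z over plate 11.4 F nest [-0.   0.2] -1.5
board at nest mm [19.4 23.2] z over plate 11.3 F nest [-0.   0.6] -3.2
board at nest mm [19.5 23.1] z over plate 11.4 F nest [ 0.1 -0.6] -2.4
```

Clear and level at 11.4 mm over the plate. Now draw the arm back with the corner.

```bash
python3 -m jog '[[[-0.3,-0.05,-0.35],[0,0,0],1],[[-0.3,0,-0.35],[0,0,0],1],[[-0.3,0,-0.35],[0,0,0],1],[[-0.3,0,-0.35],[0,0,0],1],[[0,0,0],[0,0,0],1]]' && python3 -c "
from h import *
go([*nest(-5,-5),.053],-19.2);where()"
```

```text
time_s: 8.08
eef_pos: [0.5197, -0.113, 0.054]
eef_rot: [0.698, -0.697, 0.117, -0.119]
wrist_force: [1.7, 1.3, -2.1]
opening: 0.317
t 8.08 tcp [ 0.5197 -0.113   0.054 ] jaw -19.2 tilt ydir [ 0.0025  0.0013 -1.    ] F [ 1.7  1.3 -2.1] M [ 0.43 -0.52  0.02] open 0.317 q6 -0.11
turn rotvec [-0.0021  0.      0.0019] shift cm [-1.25  0.1  -1.45]
board at nest mm [7.5 9.5] z over plate 13.0 F nest [1.1 1.8] -2.1
```

```bash
python3 -m jog '[[[-0.3,0.1,-0.35],[-0.002,0,0.002],1],[[-0.3,0.02,-0.35],[0,0,0],1],[[-0.3,0.02,-0.35],[0,0,0],1],[[-0.3,0,-0.35],[0,0,0],1],[[0,0,0],[0,0,0],1]]' && python3 - <<'E'
from h import *
go([*nest(-5,-5),.053],-19.2);where()
c=imaging.camera("side"); cv2.imwrite("pics/s2.png",cv2.resize(c["frame"][260:400,250:410,::-1],(800,700),interpolation=cv2.INTER_CUBIC)[:600])
E
```

```text
time_s: 8.5
eef_pos: [0.5047, -0.1228, 0.0539]
eef_rot: [0.698, -0.697, 0.116, -0.12]
wrist_force: [2.6, 4.0, -4.7]
opening: 0.312
t 8.5 tcp [ 0.5047 -0.1228  0.0539] jaw -19.25 tilt ydir [ 5.9e-03  2.0e-04 -1.0e+00] F [ 2.6  4.  -4.7] M [ 0.66 -0.64 -0.04] open 0.312 q6 -0.14
turn rotvec [-0.0021 -0.0009  0.0055] shift cm [-0.15  0.09 -0.03]
board at nest mm [-3.5 -4.7] z over plate 12.9 F nest [1.1 4.6] -4.7
```

View pics/s2.png

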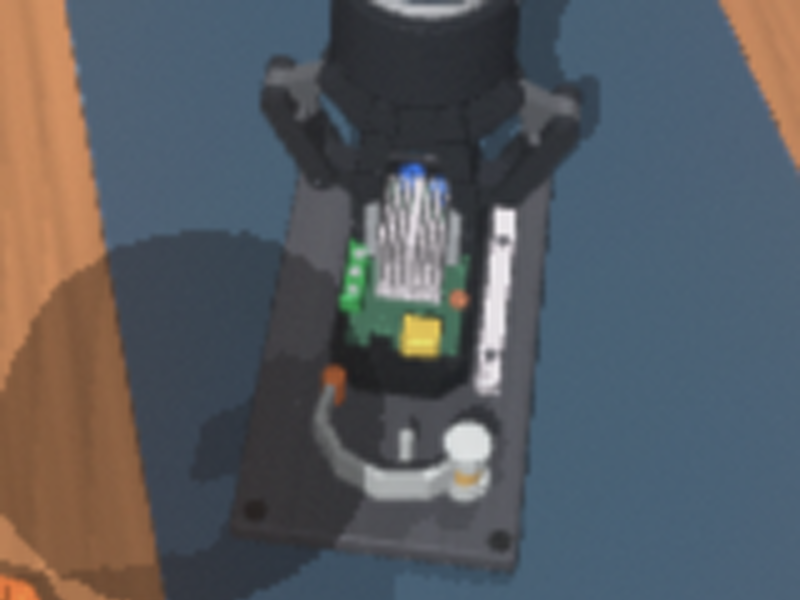

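```bash
python3 -m jog '[[[-0.15,0.1,-0.05],[-0.001,0,0.005],1],[[-0.05,0.3,-0.05],[0,0,0.001],1],[[-0.02,0.3,-0.03],[0,0,0],1],[[-0.02,0.2,-0.03],[0,0,0],1],[[0,0,0],[0,0,0],1]]' && python3 -c "
from h import *
go([*nest(-5,-5),.041],-19.2);where()"
```

```text
time_s: 8.97
eef_pos: [0.5043, -0.1248, 0.0459]
eef_rot: [-0.697, 0.697, -0.117, 0.12]
wrist_force: [3.4, 2.3, -0.5]
opening: 0.312
t 8.97 tcp [ 0.5043 -0.1248  0.0459] jaw -19.25 tilt ydir [ 0.004  -0.0013 -1.    ] F [ 3.4  2.3 -0.5] M [ 0.43 -0.56  0.01] open 0.312 q6 -0.14
turn rotvec [-0.0001 -0.0008  0.0042] shift cm [-0.18  0.49  0.17]
board at nest mm [-3.2 -6.7] z over plate 4.9 F nest [2.4 3.3] -0.5
```

```bash
python3 -m jog '[[[-0.1,0.15,0.1],[0,0,0.004],1],[[0,0.12,0],[0,0,0.001],1],[[0,0.1,0],[0,0,0],1],[[0,0,0],[0,0,0],1]]' && python3 -c "
from h import *
go([*nest(-5,-5),.041],-19.2);where()"
```

```text
time_s: 9.3
eef_pos: [0.5048, -0.1241, 0.0424]
eef_rot: [-0.697, 0.698, -0.118, 0.118]
wrist_force: [5.1, 2.7, -1.1]
opening: 0.312
t 9.3 tcp [ 0.5048 -0.1241  0.0424] jaw -19.21 tilt ydir [ 8.0e-04 -1.1e-03 -1.0e+00] F [ 5.1  2.7 -1.1] M [ 0.25 -0.68  0.06] open 0.312 q6 -0.13
turn rotvec [ 0.0008 -0.0002  0.0011] shift cm [-0.21  0.14  0.09]
board at nest mm [-2.9 -5.9] z over plate 1.4 F nest [4.  4.3] -1.1
```

```bash
python3 -m jog '[[[-0.05,0.1,0.05],[0,0,0.001],1],[[-0.05,0.06,0],[0,0,0.001],1],[[0,0.03,0],[0,0,0],1]]' && python3 -c "
from h import *
go([*nest(-5,-5),.041],-19.2);where()"
```

```text
time_s: 9.55
eef_pos: [0.5049, -0.1238, 0.0411]
eef_rot: [-0.697, 0.698, -0.118, 0.118]
wrist_force: [1.4, 3.1, 6.2]
opening: 0.311
t 9.55 tcp [ 0.5049 -0.1238  0.0411] jaw -19.18 tilt ydir [ 3.0e-04 -1.8e-03 -1.0e+00] F [1.4 3.1 6.2] M [ 0.49 -0.17  0.1 ] open 0.311 q6 -0.13
turn rotvec [0.0016 0.0004 0.0009] shift cm [-0.2   0.01  0.06]
board at nest mm [-3.  -5.6] z over plate 0.1 F nest [0.3 3.4] 6.2
```

```bash
python3 -m jog '[[[0.12,-0.03,0.2],[0,0,0],1],[[0.1,0,0.2],[0,0,0],1],[[0,0,0],[0,0,0],1]]' && python3 -c "
from h import *
go([*nest(0,0),.041],-19.2);where()"
```

```text
time_s: 9.8
eef_pos: [0.5086, -0.121, 0.0411]
eef_rot: [-0.696, 0.698, -0.117, 0.118]
wrist_force: [4.6, 1.8, 0.4]
opening: 0.317
t 9.8 tcp [ 0.5086 -0.121   0.0411] jaw -19.19 tilt ydir [ 9.0e-04 -2.6e-03 -1.0e+00] F [4.6 1.8 0.4] M [ 0.35 -0.77  0.11] open 0.317 q6 -0.12
turn rotvec [0.0022 0.0001 0.0017] shift cm [0.04 0.01 0.18]
board at nest mm [-0.4 -1.8] z over plate 0.1 F nest [3.8 3.2] 0.4
```

```bash
python3 -m jog '[[[0.05,0,0.12],[0.001,0,0.001],1],[[0.04,0,0.1],[0,0,0],1]]' && python3 -c "
from h import *
go([*nest(0,0),.041],-19.2);where()"; python3 -m jog '[[[0.06,0,0.06],[0,0,0],1],[[0,0,0],[0,0,0],1]]' && python3 -c "
from h import *
go([*nest(0,0),.041],-19.2);where()"
```

```text
time_s: 9.97
eef_pos: [0.5091, -0.1204, 0.0412]
eef_rot: [-0.696, 0.699, -0.119, 0.117]
wrist_force: [-2.8, -4.9, 3.7]
opening: 0.313
t 9.97 tcp [ 0.5091 -0.1204  0.0412] jaw -19.17 tilt ydir [-0.003  -0.0033 -1.    ] F [-2.8 -4.9  3.7] M [-0.68  0.26 -0.17] open 0.313 q6 -0.12
turn rotvec [ 0.0041  0.0006 -0.0017] shift cm [0.02 0.02 0.1 ]
board at nest mm [-0.2 -1. ] z over plate 0.2 F nest [-1.1 -5.5] 3.7
time_s: 10.13
eef_pos: [0.509, -0.1204, 0.0412]
eef_rot: [-0.696, 0.699, -0.12, 0.116]
wrist_force: [2.4, 0.1, 0.6]
opening: 0.313
t 10.13 tcp [ 0.509  -0.1204  0.0412] jaw -19.22 tilt ydir [-0.005  -0.0035 -1.    ] F [2.4 0.1 0.6] M [ 0.23 -0.75 -0.03] open 0.313 q6 -0.12
turn rotvec [ 0.0049 -0.0003 -0.0036] shift cm [0.02 0.02 0.1 ]
board at nest mm [-0.2 -1. ] z over plate 0.2 F nest [2.2 0.9] 0.6
```

```bash
python3 -m jog '[[[0.1,0,0.03],[0.003,0,-0.003],1],[[0.08,0,0.03],[0.001,0,0],1]]' && python3 -c "
from h import *
go([*nest(0,0),.041],-19.2);where()"; python3 -m jog '[[[0.08,0,0.03],[0,0,0],1],[[0,0,0],[0,0,0],1]]' && python3 - <<'E'
from h import *
go([*nest(0,0),.041],-19.2);where()
c=imaging.camera("side"); cv2.imwrite("pics/s3.png",cv2.resize(c["frame"][260:400,250:410,::-1],(800,700),interpolation=cv2.INTER_CUBIC)[:600])
E
```

```text
time_s: 10.3
eef_pos: [0.5091, -0.1203, 0.0412]
eef_rot: [-0.697, 0.697, -0.12, 0.116]
wrist_force: [-3.5, -1.8, 5.5]
opening: 0.316
t 10.3 tcp [ 0.5091 -0.1203  0.0412] jaw -19.2 tilt ydir [-0.005 -0.    -1.   ] F [-3.5 -1.8  5.5] M [-0.38  0.39 -0.12] open 0.316 q6 -0.12
turn rotvec [ 0.0016 -0.     -0.0047] shift cm [0.01 0.02 0.09]
board at nest mm [-0.1 -0.9] z over plate 0.2 F nest [-2.7 -2.8] 5.5
time_s: 10.47
eef_pos: [0.5091, -0.1204, 0.0412]
eef_rot: [-0.697, 0.697, -0.12, 0.116]
wrist_force: [3.0, -0.8, 0.3]
opening: 0.316
t 10.47 tcp [ 0.5091 -0.1204  0.0412] jaw -19.22 tilt ydir [-6.8e-03  4.0e-04 -1.0e+00] F [ 3.  -0.8  0.3] M [-0.14 -0.58 -0.05] open 0.316 q6 -0.12
turn rotvec [ 0.0018 -0.0003 -0.0065] shift cm [0.01 0.02 0.1 ]
board at nest mm [-0.1 -1. ] z over plate 0.2 F nest [3.1 0.3] 0.3
```

View pics/s3.png

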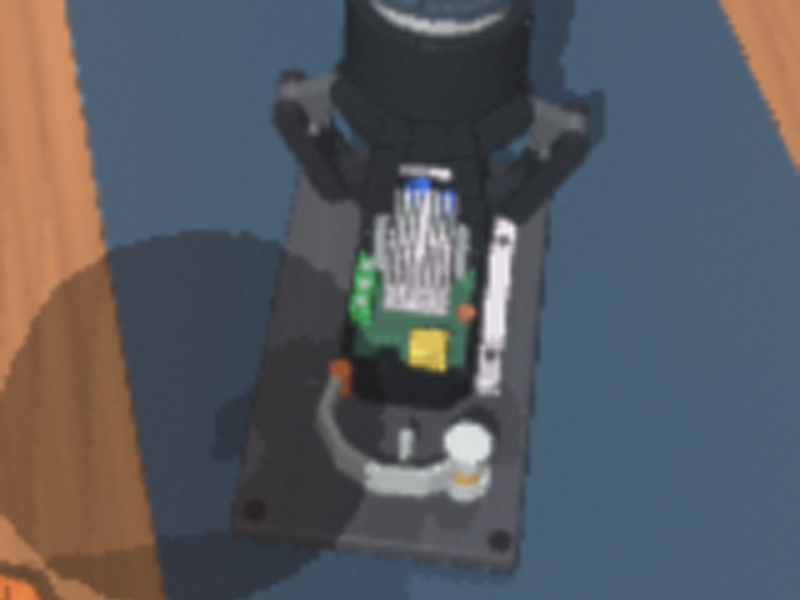

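```bash
python3 -m jog '[[[0.04,0.01,0.03],[0.002,0,-0.006],1],[[0.03,0,0.02],[0,0,0],3],[[0,0,0],[0,0,0],3.5],[[0,0,0],[0,0,0],4.5],[[0,0,0],[0,0,0],5.5],[[0,0,0],[0,0,0],5.5]]' && python3 - <<'E'
from h import *
go([*nest(0,0),.1],-19.2);where()
E
```

```text
time_s: 11.02
eef_pos: [0.5074, -0.1183, 0.0393]
eef_rot: [0.698, -0.696, 0.12, -0.116]
wrist_force: [0.1, -0.0, 0.3]
opening: 0.641
t 11.02 tcp [ 0.5074 -0.1183  0.0393] jaw -19.17 tilt ydir [-0.0053  0.0036 -1.    ] F [ 0.1 -0.   0.3] M [ 0.02  0.06 -0.05] open 0.641 q6 -0.12
turn rotvec [-0.0016  0.0004 -0.0062] shift cm [ 0.24 -6.07 -0.05]
board at nest mm [-2.4  0.5] z over plate -1.7 F nest [0.1 0. ] 0.3
```

```bash
python3 -m jog '[[[0.1,-1,0],[0,0,0],5.5],[[0,-2,0],[0,0,0],5.5],[[0,-3,0],[0,0,0],5.5],[[0,-3,0],[0,0,0],5.5],[[0,-3,0],[0,0,0],5.5],[[0,-3,0],[0,0,0],5.5],[[-2,-3,1],[0,0,0],5.5],[[-3,-1,2],[0,0,0],5.5],[[-3,0,2],[0,0,0],5.5],[[-2,0,3],[0,0,0],5.5],[[0,0,3],[0,0,0],5.5],[[0,0,0],[0,0,0],5.5]]' && python3 - <<'E'
from h import *
go([.4,.1,.25],-19.2)
c=imaging.camera("side"); s=cv2.resize(c["frame"][265:395,270:400,::-1],(400,400),interpolation=cv2.INTER_CUBIC)
c=imaging.camera("top"); np.savez("t2.npz",**c); t=cv2.resize(c["frame"][200:300,345:445,::-1],(400,400),interpolation=cv2.INTER_CUBIC)
cv2.imwrite("pics/f1.png",np.hstack([s,t]))
E
```

```text
time_s: 12.02
eef_pos: [0.4492, 0.0213, 0.2492]
eef_rot: [0.699, -0.695, 0.119, -0.12]
wrist_force: [-0.5, -1.1, -0.1]
opening: 0.643
t 12.02 tcp [0.4492 0.0213 0.2492] jaw -19.47 tilt ydir [ 0.0021  0.0043 -1.    ] F [-0.5 -1.1 -0.1] M [-0.02 -0.02  0.01] open 0.643 q6 0.12
turn rotvec [-0.0047 -0.0048  0.0006] shift cm [-7.23 -0.08  5.81]
```

View pics/f1.png

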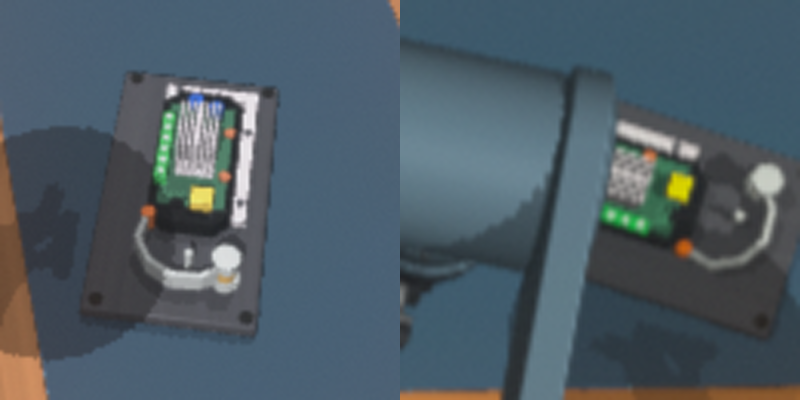

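```bash
python3 -m jog '[[[0,0,-1.5],[0,0,0],5.5],[[1,0,-3],[0,0,0],5.5],[[1.5,0,-3],[0,0,0],5.5],[[1.5,0,-3],[0,0,0],5.5],[[1.5,0,-3],[0,0,0],5.5],[[1.5,0,-3],[0,0,0],5.5],[[1,1,-2],[0,0,0],5.5],[[0,1,-1],[0,0,0],5.5],[[0,1,0],[0,0,0],5.5],[[0,0,0],[0,0,0],5.5],[[0,0,0],[0,0,0],5.5],[[0,0,0],[0,0,0],5.5]]' && python3 - <<'E'
from h import *
go([.49,-.17,.2],-19.2)
c=imaging.camera("wrist"); np.savez("w4.npz",**c); cv2.imwrite("pics/w4.png",cv2.resize(c["frame"][60:360,160:480,::-1],(640,600),interpolation=cv2.INTER_CUBIC))
E
```

```text
time_s: 13.12
eef_pos: [0.4556, -0.2112, 0.218]
eef_rot: [0.697, -0.696, 0.123, -0.122]
wrist_force: [0.5, 0.7, 0.5]
opening: 0.641
t 13.12 tcp [ 0.4556 -0.2112  0.218 ] jaw -19.92 tilt ydir [-0.0021  0.0011 -1.    ] F [0.5 0.7 0.5] M [0.01 0.06 0.05] open 0.641 q6 -0.32
turn rotvec [-0.0003 -0.0126 -0.0023] shift cm [1.89 1.8  5.02]
```

View pics/w4.png

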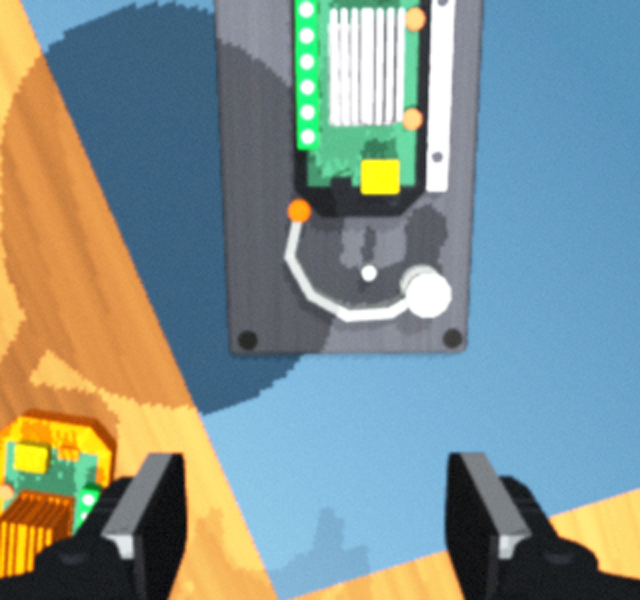

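```bash
python3 - <<'E'
from h import *
c=np.load("w4.npz"); K,R,t,d=c["K"],c["R"],c["t"],c["depth"]
v,u=np.mgrid[:480,:640]
W=(np.stack([(u-K[0,2])/K[0,0]*d,(v-K[1,2])/K[1,1]*d,d],-1)-t)@R
a=np.radians(-19.2); M=np.array([[np.cos(a),-np.sin(a)],[np.sin(a),np.cos(a)]]); N=np.array([.510,-.1203])
Q=1000*(W[...,:2]-N)@M; z=W[...,2]*1000; f=c["frame"].astype(int); g=f.sum(2)/3
box=(v<180)&(u>285)&(u<400)
b=box&(z>25.5)&(z<60)&(Q[...,0]<36)&(Q[...,1]>-62)
print("z tray med",np.median(z[box&(z>25)&(z<33)]),"plate",np.median(z[190:220,280:300]))
print(cv2.minAreaRect(Q[b].astype(np.float32)), np.percentile(Q[b],[.5,99.5],axis=0))
w=box&(g>180)&(z>19)&(z<26)&(Q[...,0]>24)
print("fence",cv2.minAreaRect(Q[w].astype(np.float32)),np.median(z[w]))
for y in(-40,-20,0,20,40):
    r=np.argmin(np.abs(Q[:,372,1]-y)); s=slice(360,392)
    print(y,r,[(int(g[r,k]),round(float(Q[r,k,0]),1),round(float(z[r,k]))) for k in range(366,380)])
o=box&(f[...,0]>220)&(f[...,1]<170)&(f[...,2]<80)&(v>150); print("roller",Q[o].mean(0),o.sum())
# tilt of tray black top
k=b&(z<31)&(g<60); A=np.c_[Q[k],np.ones(k.sum())]; print("tray plane slope mm/mm",np.linalg.lstsq(A,z[k],rcond=None)[0],k.sum())
E
```

```text
z tray med 28.87781213988421 plate 14.280679895635412
((1.4256153106689453, -0.9038772583007812), (122.3516616821289, 65.65050506591797), 88.38069915771484) [[-30.25677677 -59.33284543]
 [ 29.25922695  59.41063201]]
fence ((34.82820129394531, 11.717491149902344), (15.442639350891113, 120.0219497680664), 3.0407538414001465) 22.383894320550034
-40 145 [(152, 22.8, 29), (109, 23.7, 30), (67, 24.8, 28), (53, 25.6, 28), (48, 26.3, 30), (50, 27.6, 27), (70, 28.4, 28), (199, 29.3, 28), (254, 31.1, 22), (255, 32.0, 22), (255, 32.8, 23), (255, 33.6, 23), (255, 34.6, 22), (255, 35.7, 22)]
-20 122 [(205, 21.8, 34), (204, 22.8, 33), (197, 23.6, 33), (173, 24.7, 32), (114, 26.0, 28), (70, 26.9, 28), (56, 27.7, 29), (116, 28.5, 29), (232, 29.4, 29), (254, 31.1, 24), (255, 32.2, 22), (255, 33.0, 23), (255, 34.0, 22), (255, 34.7, 24)]
0 97 [(161, 22.1, 27), (156, 22.7, 29), (123, 23.6, 29), (76, 24.6, 28), (57, 25.3, 29), (55, 26.1, 30), (53, 27.0, 29), (58, 27.9, 29), (143, 28.8, 29), (246, 30.6, 22), (255, 31.6, 22), (255, 32.3, 23), (255, 33.3, 22), (255, 34.3, 21)]
20 72 [(205, 21.0, 32), (207, 21.7, 33), (206, 22.7, 32), (202, 23.4, 33), (192, 24.4, 32), (152, 25.7, 29), (85, 26.5, 29), (58, 27.4, 29), (70, 28.1, 30), (192, 29.4, 27), (254, 30.8, 23), (255, 31.6, 23), (255, 32.7, 22), (255, 33.6, 22)]
40 46 [(161, 20.9, 29), (163, 21.6, 30), (156, 22.6, 28), (138, 23.3, 30), (90, 24.4, 28), (59, 25.1, 29), (57, 26.0, 29), (56, 26.9, 28), (57, 27.7, 28), (75, 28.6, 28), (205, 29.5, 27), (254, 31.2, 22), (255, 31.8, 23), (255, 32.7, 23)]
roller [-28.12110785 -56.78226076] 60
tray plane slope mm/mm [-7.64185607e-04  1.00354930e-03  2.84230498e+01] 1516
```

```bash
python3 -c "
from h import *
print(ctrl.hand_in())"
```

```text
the job is handed in; nothing more can be done
None
```

The black board is mounted in the holder and the sprung arm is holding it. I handed the job in at about 13 s on the robot's clock, well under the 42 s limit.

**What I did:**
1. Gripped the board by its heat sink and carried it about 12 mm over the plate, just above the fixed edges.
2. Used its clipped corner to draw the sprung arm back, to roughly 4–6 mm past home.
3. Lowered it onto the plate; the force peaked at about 6 N.
4. Slid it against the end stop and the fence, feeling contact on both, then let go and backed away.

**Last checks (wrist camera, gripper clear):**
- **Flat:** the board's top is at 28.9 mm, against 29 expected, with a slope of about 0.001.
- **Fence:** the board's edge meets the fence with no visible gap.
- **Arm:** the roller bears on the clipped corner at (-28.1, -56.8) mm, against (-28, -58) expected.
- **Terminals:** they face the open side.

**Disagreements and gaps:**
- The overhead and wrist cameras put the holder about 3–4 mm apart. I used a position between the two and relied on felt contact to finish; the end stop came about 1 mm short of that estimate.
- I did not measure the gap at the end stop by camera after letting go. That rests on the felt contact, the spring still pressing, and the side view.
- I did not measure the bystanders again. No unexpected force appeared in the readings during the moves.

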